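# Switch the warming plates over to the bread

## Task

The bread rolls have been moved to another warming plate. With the fingertips, gently push over the lever of the empty plate that was left on so that it snaps off (leaning away from its plate, towards the robot), and push over the lever of the plate with the rolls so that it snaps on (leaning towards its plate). Leave the third lever off, grip or lift nothing, and leave the rolls, jar and price card where they stand.

Things in the scene. Friction and masses are not known exactly. Their poses are not given: they have to be found in the camera images.
- warmer_a: One of three identical counter-top warming plates (a, b, c; they stand side by side in any order, each turned a little), screwed to the counter. Origin: on the counter, straight below its lever's pivot. Its x axis points from the lever to the plate (away from the robot), y along the switch box, z up. Steel switch box 70 mm (x) by 150 mm (y), 50 mm high, centred on the origin; behind it the plate, x = 35 to 200 mm, 150 mm wide, top 30 mm above the counter.
- plate_a (a point): Middle of the top of warmer_a's black plate, 120 mm along x from the warmer's origin, 30 mm above the counter.
- lever_a (a joint): Angle (rad) of warmer_a's toggle lever about its pivot, which lies along the warmer's y axis 45 mm above its origin. 0 = OFF: leans 0.5 rad from vertical away from the plate (towards the robot); 0.5 = upright (centre); 1.0 = ON: leans 0.5 rad towards the plate. Over-centre spring: held at either end, pushed past the upright it snaps by itself to the other end. About 2 N at the ball (up to 5 N lower on the rod) starts it; it gets lighter towards the centre.
- lever_a_tip (a point): Centre of the black ball (22 mm diameter) at the end of warmer_a's lever, 65 mm from the pivot along a 10 mm steel rod; 31 mm in front of (OFF) or behind (ON) the pivot, 102 mm above the counter at either end, 110 mm when upright.
- warmer_b: One of three identical counter-top warming plates (a, b, c; they stand side by side in any order, each turned a little), screwed to the counter. Origin: on the counter, straight below its lever's pivot. Its x axis points from the lever to the plate (away from the robot), y along the switch box, z up. Steel switch box 70 mm (x) by 150 mm (y), 50 mm high, centred on the origin; behind it the plate, x = 35 to 200 mm, 150 mm wide, top 30 mm above the counter.
- plate_b (a point): Middle of the top of warmer_b's black plate, 120 mm along x from the warmer's origin, 30 mm above the counter.
- lever_b (a joint): Angle (rad) of warmer_b's toggle lever about its pivot, which lies along the warmer's y axis 45 mm above its origin. 0 = OFF: leans 0.5 rad from vertical away from the plate (towards the robot); 0.5 = upright (centre); 1.0 = ON: leans 0.5 rad towards the plate. Over-centre spring: held at either end, pushed past the upright it snaps by itself to the other end. About 2 N at the ball (up to 5 N lower on the rod) starts it; it gets lighter towards the centre.
- lever_b_tip (a point): Centre of the black ball (22 mm diameter) at the end of warmer_b's lever, 65 mm from the pivot along a 10 mm steel rod; 31 mm in front of (OFF) or behind (ON) the pivot, 102 mm above the counter at either end, 110 mm when upright.
- warmer_c: One of three identical counter-top warming plates (a, b, c; they stand side by side in any order, each turned a little), screwed to the counter. Origin: on the counter, straight below its lever's pivot. Its x axis points from the lever to the plate (away from the robot), y along the switch box, z up. Steel switch box 70 mm (x) by 150 mm (y), 50 mm high, centred on the origin; behind it the plate, x = 35 to 200 mm, 150 mm wide, top 30 mm above the counter.
- plate_c (a point): Middle of the top of warmer_c's black plate, 120 mm along x from the warmer's origin, 30 mm above the counter.
- lever_c (a joint): Angle (rad) of warmer_c's toggle lever about its pivot, which lies along the warmer's y axis 45 mm above its origin. 0 = OFF: leans 0.5 rad from vertical away from the plate (towards the robot); 0.5 = upright (centre); 1.0 = ON: leans 0.5 rad towards the plate. Over-centre spring: held at either end, pushed past the upright it snaps by itself to the other end. About 2 N at the ball (up to 5 N lower on the rod) starts it; it gets lighter towards the centre.
- lever_c_tip (a point): Centre of the black ball (22 mm diameter) at the end of warmer_c's lever, 65 mm from the pivot along a 10 mm steel rod; 31 mm in front of (OFF) or behind (ON) the pivot, 102 mm above the counter at either end, 110 mm when upright.
- roll_1: Round bread roll, 66 mm diameter, 45 mm high, loose; it stands on one of the warming plates. Origin: centre of its underside. Both rolls are on the same plate.
- roll_2: Round bread roll, 66 mm diameter, 45 mm high, loose; it stands on one of the warming plates. Origin: centre of its underside. Both rolls are on the same plate.
- jar: Jam jar with a metal cap, 60 mm diameter, 85 mm high, loose on the counter beside the warmers. Origin: centre of its underside.
- card: Blank price card (64 mm wide, top 50 mm above the counter) on a small wooden foot 30 by 70 mm, loose on the counter beside the warmers. Origin: centre of its underside.
Things that resemble listed ones, but are neither listed nor needed, are in the scene too. There is more than one size of the jar; the one meant has the size given above.

How it is judged:
By the outcome, as a careful person would: the job done as asked, in the order asked, and still so for the second after the job is handed in, with the robot touching nothing.
It also fails if it takes over 42 s, if anything falls off the work surface, if the arm or the gripper's body presses on something with over 40 N, if the wrist force passes 120 N, or if a joint passes its speed limit or range.

## Robot

A 6-joint arm with a two-finger parallel gripper is mounted at the origin on the work surface. World frame = base frame: x ahead of the robot, y to its left, z up, the work surface at z = 0. Lengths are in mm, angles in rad, forces in N, time in s.
With the tool pointing down it reaches from about 275 to 750 mm from the base axis. Payload 10.2 kg.
Tool frame: the origin (TCP) lies between the finger pads; the fingertips stand 17 mm ahead of it and the grasp point (between the pads) lies 2 mm behind it (tips_ahead is the distance from the TCP to the fingertips, in mm); z points along the fingers, y is the line along which they close (so a half turn about z gives the same grasp; the last joint's range is limited). The gripper opens to 85 mm and grips with 20 to 120 N. Pads are 22 mm wide; open, the fingers measure 114 mm over their backs; the gripper's body (76 mm by 85 mm) begins 54 mm behind the grasp point. The pads swing forward as they close: fully open they stand 13 mm farther back than shut.
Start: joints at [1.024, 0.313, 1.498, -0, 1.331, -0.223], TCP at [167.053, 497.719, 248.294] pointing down, gripper open.
Joint ranges: [-2.94, 2.94], [-0.97, 2.17], [0.19, 2.56], [-1.23, 4.37], [0.02, 3.11], [-2.88, 2.88]. Speed limits (rad/s): [2.39, 2.39, 3.01, 3.14, 3.14, 3.14].

## Interface

Orientations are given as a unit quaternion [w, x, y, z].
In Python, from rig import sense, capture, finish_job, boxes_of, tips_ahead gives the robot as it stands.
- The arm moves only by the tool drive_tool, never from a script. Its argument "commands" is text: rows parted by semicolons, each of 7 numbers parted by spaces: the shift along the world's x, y, z in units of 0.1 m (1.0 is 0.1 m), then the turn, a rotation vector about the world's x, y, z in units of pi/4 rad (1.0 is pi/4 rad), then the opening in per cent of the stroke, from 0 (shut) to 100 (fully open). A call has 1 to 20 rows; each row shifts and turns the commanded pose from where the row before left it; what a row does not reach is not made up. A row lasts 1/12 s, in which the tool goes at most 41.7 mm and 7.16 degrees, less where a joint would pass 70% of its speed; a pose out of reach is approached as far as the arm can. A call with a number of a shift or a turn outside -1 to 1 is refused whole. A call with a gripper value outside its range is refused whole. The fingers move at their own pace and stop on an object; "force" is the grip in N (left out, the last holds). Time passes only in rows, so rows that do not move let the fingers close. It gives the time, the measured TCP pose, the force, the opening and the grip force at its end, in the units of the state.
- sense(): the state, without advancing time (a new reading comes with each control period).
- capture(name): name is "side" or "top" or "wrist"; returns a dict with "pixels" (480x640x3 uint8, blue, green, red), "fov_y" (degrees; the focal length in pixels is half the picture's height over the tangent of half this angle, whatever the lens; pixels are square), "cx", "cy" (the principal point, pixels), "k1" (the pictures are not rectified: a ray, as slopes to the right and down, at radius r is drawn at 1 + k1 r^2 times it, then the intrinsics apply), "position" and "attitude" of the camera in the world; the wrist camera has in their place "tool_from_camera" (4x4, takes a point from camera to tool coordinates, whose origin is the TCP and whose axes are the flange's). Camera axes: x right, y down, z forward; pixel columns grow to the right and rows downward; lengths in mm; the calibration is good to about 2 mm. A picture is of the moment at which its call begins: read the wrist's pose just before it. There is no depth.
- finish_job(): hands the job in; it is judged then, once.
Trained networks look in a picture, given as the dict that the camera call returned (one of the last four; its "shot" number tells which), for a name from the list of things; names that differ only in an ending like _2 or _b are one class to them, and where a whole thing is asked for, a point or a joint stands for the part that bears it (a point fixed in the world has none). Each returns a list of dicts, best first, with "confidence" (0 to 1); they miss things now and then, are a little off and sometimes report something else, mostly with a low value. They report only what shows in the picture. A call takes as long as a camera call. They do not tell look-alikes from the thing itself.
- boxes_of(picture, name): "position" ([column, row] in pixels, amid what is visible of it).
The state is a dict: "time_s": time; "joints": joint angles; "dq": joint speeds; "tau": joint torques, N m; "eef_pos": TCP position; "ee_rot": TCP orientation; "force": force on the tool from outside, world axes, zero at the start; "wrist_torque": the same for the moment, N m; "grip_width": opening from 0.0 (shut) to 1.0 (fully open); "grip_force": force on a finger pad.
Only numpy, scipy, OpenCV 4.12 (cv2) and the standard library are available. Lean on these libraries where they do the work, as an engineer would, in place of code of your own. Each camera call takes 0.05 s, during which the arm holds its last target. There are 200 camera calls.

## Working session

There is one attempt and no reset: what is moved stays moved. The work goes in short steps, Python scripts to look and compute and a tool call to move; the robot and the scene stay as the last step left them, time stands still between calls to the robot, and variables do not carry over. Pictures are saved under pics/ and viewed, at most 10 in all, crops included, and the job is handed in when it is done.

Besides the shell and the picture viewer there is one more tool, called after ">>>" as a command line: name --argument value ..., lists and objects as JSON in quotes. drive_tool: Moves the arm, as the interface text tells. Shifts and turns lie within -1 to 1; 1 stands for 0.1 m of shift or pi/4 rad of turn. Its arguments: {"type":"object","properties":{"commands":{"type":"string"},"force":{"type":"number"}},"required":["commands"]}

```bash
mkdir -p pics; cat > h.py <<'E'
import numpy as np, cv2
from scipy.spatial.transform import Rotation as R
from rig import *
def rot(q):
    q=np.array(q)
    return q if q.shape==(3,3) else R.from_quat([q[1],q[2],q[3],q[0]]).as_matrix()
def pose(p,s=None):
    if 'position' in p: return rot(p['attitude']),np.array(p['position'])
    T=np.array(p['tool_from_camera']); A=rot(s['ee_rot']); return A@T[:3,:3],A@T[:3,3]+np.array(s['eef_pos'])
def ground(p,px,z,s=None):
    f=240/np.tan(np.radians(p['fov_y'])/2); d=(np.array(px,float)-[p['cx'],p['cy']])/f
    u=d.copy()
    for _ in range(20): u=d/(1+p['k1']*(u@u))
    A,t=pose(p,s); r=A@np.array([u[0],u[1],1]); return t+r*(z-t[2])/r[2]
def project(p,P,s=None):
    f=240/np.tan(np.radians(p['fov_y'])/2); A,t=pose(p,s); c=A.T@(np.array(P)-t); u=c[:2]/c[2]
    return u*(1+p['k1']*(u@u))*f+[p['cx'],p['cy']]
E
python3 - <<'E'
from h import *
for n in ("top","side"):
    p=capture(n); cv2.imwrite(f"pics/{n}0.png",p['pixels']); print(n,p['position'],p['attitude'],p['fov_y'],p['k1'])
    for k,z in (("warmer_a",25),("lever_a_tip",102),("plate_a",30),("roll_1",25),("jar",85),("card",25),("lever_a",75)):
        for b in boxes_of(p,k): print(k,np.round(b['position']),round(b['confidence'],2),ground(p,b['position'],z).round())
E
```

```text
top [ 364.99262814  -40.67062205 1205.96691337] [ 0.05000339 -0.69904564  0.71065888 -0.06163449] 55.94669083459506 -0.0899509353896622
warmer_a [391. 227.] 0.92 [ 589. -244.   25.]
warmer_a [298. 238.] 0.74 [563.   3.  25.]
warmer_a [201. 230.] 0.7 [590. 263.  25.]
plate_a [297. 237.] 0.67 [565.   7.  30.]
plate_a [391. 230.] 0.57 [ 581. -244.   30.]
plate_a [403. 201.] 0.48 [ 659. -280.   30.]
roll_1 [374. 196.] 0.87 [ 677. -202.   25.]
roll_1 [403. 198.] 0.86 [ 669. -282.   25.]
jar [533. 228.] 0.88 [ 570. -608.   85.]
card [120. 226.] 0.88 [603. 484.  25.]
lever_a [302. 253.] 0.61 [516.  -9.  75.]
lever_a [399. 255.] 0.56 [ 507. -253.   75.]
side [-136.38250138 1136.13080623 1094.91138249] [ 0.11159152 -0.23682678  0.85837266 -0.44119926] 45.892163519649905 -0.054390371230069685
warmer_a [330. 231.] 0.7 [ 576. -225.   25.]
warmer_a [240. 320.] 0.68 [580. 269.  25.]
warmer_a [288. 267.] 0.67 [590.  10.  25.]
warmer_a [315. 252.] 0.17 [557. -99.  25.]
lever_a_tip [355. 217.] 0.38 [ 495. -236.  102.]
plate_a [327. 228.] 0.89 [ 587. -226.   30.]
plate_a [238. 321.] 0.77 [578. 280.  30.]
plate_a [283. 267.] 0.71 [598.  23.  30.]
roll_1 [315. 209.] 0.74 [ 684. -312.   25.]
jar [377. 191.] 0.95 [ 511. -444.   85.]
jar [383. 172.] 0.83 [ 554. -584.   85.]
card [179. 375.] 0.58 [590. 501.  25.]
lever_a [355. 218.] 0.65 [ 509. -270.   75.]
lever_a [271. 314.] 0.59 [491. 249.  75.]
lever_a [311. 252.] 0.53 [536. -33.  75.]
```

View pics/top0.png

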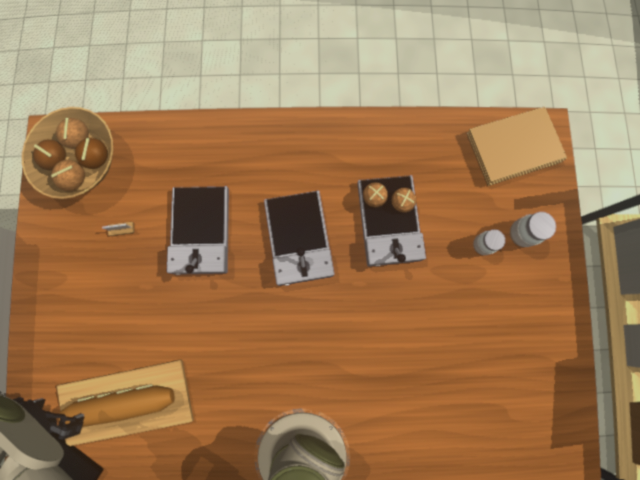

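View pics/side0.png

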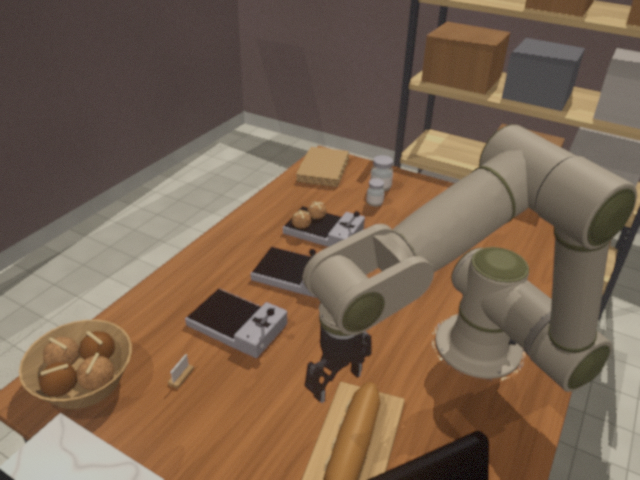

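The rolls are on the right-hand plate (top view, about 390,195). The left (195,260) and middle (303,265) levers need a closer look to see which one is on.

```bash
python3 - <<'E'
import cv2,numpy as np
a=cv2.imread('pics/top0.png'); 
c=[cv2.resize(a[y:y+75,x:x+75],(260,260),interpolation=cv2.INTER_CUBIC) for x,y in ((160,220),(265,220),(355,210))]
b=cv2.imread('pics/side0.png')
d=[cv2.resize(b[y:y+75,x:x+75],(260,260),interpolation=cv2.INTER_CUBIC) for x,y in ((225,285),(270,230),(310,190))]
cv2.imwrite('pics/z.png',np.vstack([np.hstack(c),np.hstack(d)]))
E
```

```text
(no output)
```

View pics/z.png

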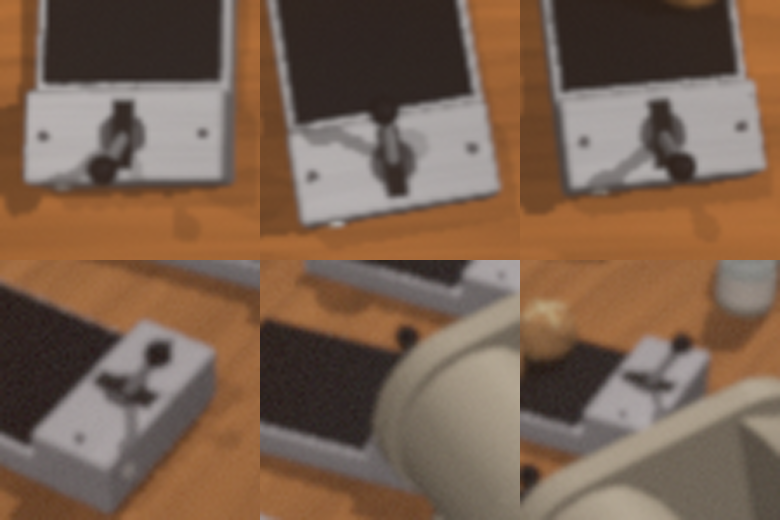

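Top crops: the middle lever's ball (301,253) leans towards its plate, so it is on. The left (189,268) and right (401,258) balls lean towards the robot, so they are off. Plan: push the middle one off first, then the right one on.

```bash
python3 - <<'E'
from h import *
p=capture("top")
g=lambda x,y,z:ground(p,(x,y),z)
print('mid ball',g(301.05,252.6,102).round(1),'right ball',g(401.2,257.9,102).round(1))
for n,a,b,s in (('mid',(273.7,256.6),(329.9,248.0),-1),('right',(366.5,238),(421.9,234.5),1)):
    A,B=g(*a,50),g(*b,50); d=B-A; yaw=np.arctan2(d[0],-d[1]); print(n,A.round(),B.round(),np.linalg.norm(d),'yaw',yaw)
    m=(A+B)/2; o=m-35*np.array([np.cos(yaw),np.sin(yaw),0]); print(' origin',o.round(1),'expected tip',(o-s*31*np.array([np.cos(yaw),np.sin(yaw),0])).round(1), 'ball px',project(p,[*(o-s*31*np.array([np.cos(yaw),np.sin(yaw),0]))[:2],102]))
s=sense(); A=rot(s['ee_rot']); print(A.round(3),s['eef_pos'],tips_ahead() if callable(tips_ahead) else tips_ahead)
E
```

```text
mid ball [514.1  -6.4 102. ] right ball [ 497.  -253.7  102. ]
mid [512.  66.  50.] [532. -79.  50.] 146.61807235609925 yaw 0.13789613865712957
 origin [487.2 -11.7  50. ] expected tip [518.   -7.4  50. ] ball px [301.43883141 251.05641591]
right [ 557. -175.   50.] [ 564. -321.   50.] 146.11540300338817 yaw 0.048706296249711165
 origin [ 525.4 -249.9   50. ] expected tip [ 494.4 -251.4   50. ] ball px [400.32479415 258.94388625]
[[-0.948  0.318 -0.   ]
 [ 0.318  0.948  0.   ]
 [ 0.     0.    -1.   ]] [167.02664035 497.71869778 248.31300065] 17.0
```

>>> drive_tool --commands "0.2 -0.25 0 0 0 0.067 0;0.2 -0.25 0 0 0 0.067 0;0.2 -0.25 0 0 0 0.067 0;0.2 -0.25 0 0 0 0.067 0;0.2 -0.25 0 0 0 0.067 0;0.2 -0.25 0 0 0 0.067 0;0.2 -0.25 0 0 0 0.067 0;0.2 -0.25 0 0 0 0.067 0;0.2 -0.25 0 0 0 0 0;0.2 -0.25 0 0 0 0 0;0.2 -0.25 0 0 0 0 0;0.2 -0.25 0 0 0 0 0;0.2 -0.25 0 0 0 0 0;0.2 -0.25 0 0 0 0 0;0.2 -0.25 0 0 0 0 0;0.2 -0.25 0 0 0 0 0;0.2 -0.25 0 0 0 0 0;0.2 -0.25 0 0 0 0 0;0.2 -0.25 0 0 0 0 0;0.2 -0.25 0 0 0 0 0"

```text
time_s: 2.52
eef_pos: [567.8, -3.7, 248.3]
ee_rot: [0.0, -0.048, 0.999, -0.0]
force: [-0.2, -0.3, 0.0]
grip_width: -0.002
grip_force: 0.0
```

```bash
python3 - <<'E'
from h import *
import rig
print(rig.tips_ahead)
s=sense(); p=capture("wrist"); cv2.imwrite('pics/w1.png',p['pixels'])
for k,z in (("lever_a_tip",102),("warmer_a",25)):
    for b in boxes_of(p,k): print(k,np.round(b['position']),round(b['confidence'],2),ground(p,b['position'],z,s).round())
print(project(p,[516,-7,102],s),project(p,[487,-12,50],s))
E
```

```text
17.0
lever_a_tip [ 20. 127.] 0.58 [ 508. -236.  102.]
warmer_a [ 87. 190.] 0.93 [ 572. -236.   25.]
warmer_a [320. 186.] 0.75 [546.  -2.  25.]
warmer_a [561. 242.] 0.7 [579. 259.  25.]
[318.63915132 163.38376395] [315.80268944 122.17857865]
```

View pics/w1.png

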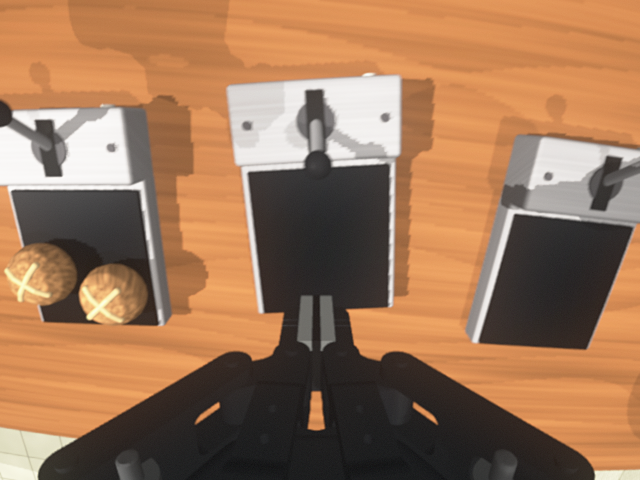

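The ball is at (318,164) in the wrist view, just where I predicted. Descending behind it, then pushing towards the robot.

>>> drive_tool --commands "0 0 -0.15 0 0 0 0;0 0 -0.15 0 0 0 0;0 0 -0.15 0 0 0 0;0 0 -0.15 0 0 0 0;0 0 -0.15 0 0 0 0;0 0 -0.15 0 0 0 0;0 0 -0.15 0 0 0 0;0 0 -0.15 0 0 0 0;0 0 -0.15 0 0 0 0;0 0 -0.15 0 0 0 0;0 0 0 0 0 0 0;-0.07 -0.01 0 0 0 0 0;-0.07 -0.01 0 0 0 0 0;-0.06 0 0 0 0 0 0"

```text
time_s: 3.83
eef_pos: [546.5, -4.2, 99.4]
ee_rot: [0.001, -0.049, 0.999, -0.0]
force: [-0.4, 0.3, -0.8]
grip_width: 0.003
grip_force: 0.0
```

>>> drive_tool --commands "-0.06 -0.01 0 0 0 0 0;-0.06 -0.01 0 0 0 0 0;-0.06 -0.01 0 0 0 0 0;-0.06 -0.01 0 0 0 0 0;-0.06 -0.01 0 0 0 0 0;-0.06 -0.01 0 0 0 0 0"

```text
time_s: 4.33
eef_pos: [510.1, -10.4, 98.2]
ee_rot: [-0.0, -0.049, 0.999, 0.0]
force: [-0.1, 0.6, 0.7]
grip_width: 0.001
grip_force: 0.2
```

>>> drive_tool --commands "-0.05 -0.01 0 0 0 0 0;-0.05 -0.01 0 0 0 0 0;-0.05 -0.01 0 0 0 0 0;0 0 0 0 0 0 0"

```text
time_s: 4.67
eef_pos: [495.1, -13.4, 98.1]
ee_rot: [-0.001, -0.048, 0.999, 0.0]
force: [-0.3, -0.2, 0.4]
grip_width: 0.003
grip_force: 0.0
```

>>> drive_tool --commands "0.1 0 0.1 0 0 0 0;0 0 0.2 0 0 0 0;0 0 0.2 0 0 0 0;0 0 0.3 0 0 0 0;0 0 0.3 0 0 0 0;0 0 0.3 0 0 0 0;0 0 0.1 0 0 0 0;0 -0.2 0 0 0 0 0;0 -0.2 0 0 0 0 0;0 -0.2 0 0 0 0 0;0 -0.2 0 0 0 0 0;0 0 0 0 0 0 0"

```text
time_s: 5.67
eef_pos: [505.9, -95.9, 247.6]
ee_rot: [-0.0, -0.047, 0.999, -0.0]
force: [0.7, -0.3, 0.3]
grip_width: -0.003
grip_force: 0.0
```

```bash
python3 - <<'E'
from h import *
s=sense(); p=capture("wrist"); cv2.imwrite('pics/w2.png',p['pixels'])
print(s['eef_pos'],project(p,[495.5,-252.5,102],s),project(p,[525.4,-249.9,50],s),project(p,[456,-16,102],s))
E
```

```text
[505.93051169 -95.91553329 247.62832357] [119.36534754 199.41208061] [152.55840345 218.80400509] [427.04922025 177.23831933]
```

View pics/w2.png

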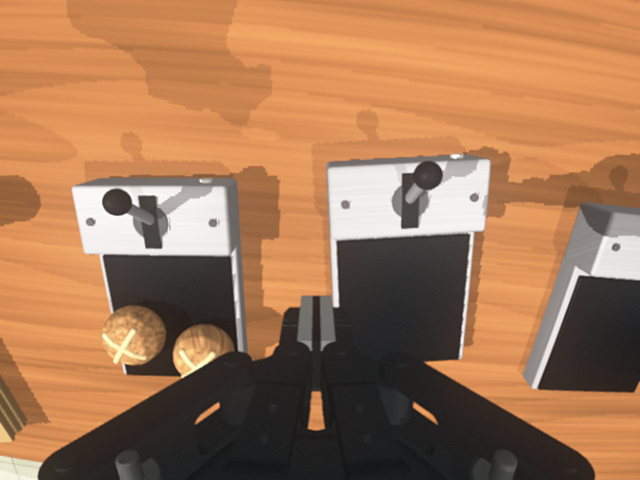

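The middle lever is now off, with its ball at (428,176). The right ball is at (117,202), as predicted. Moving to its robot side.

>>> drive_tool --commands "-0.08 -0.2 0 0 0 0 0;-0.08 -0.2 0 0 0 0 0;-0.08 -0.2 0 0 0 0 0;-0.08 -0.2 0 0 0 0 0;-0.08 -0.2 0 0 0 0 0;-0.08 -0.2 0 0 0 0 0;-0.08 -0.2 0 0 0 0 0;-0.08 -0.19 0 0 0 0 0;0 0 0 0 0 0 0;0 0 -0.15 0 0 0 0;0 0 -0.15 0 0 0 0;0 0 -0.15 0 0 0 0;0 0 -0.15 0 0 0 0;0 0 -0.15 0 0 0 0;0 0 -0.15 0 0 0 0;0 0 -0.15 0 0 0 0;0 0 -0.15 0 0 0 0;0 0 -0.15 0 0 0 0;0 0 -0.15 0 0 0 0;0 0 0 0 0 0 0"

```text
time_s: 7.38
eef_pos: [441.4, -250.2, 95.8]
ee_rot: [-0.002, -0.049, 0.999, 0.002]
force: [0.1, 1.2, -0.2]
grip_width: 0.001
grip_force: 0.0
```

>>> drive_tool --commands "0.06 0 0 0 0 0 0;0.06 0 0 0 0 0 0;0.06 0 0 0 0 0 0;0.06 0 0 0 0 0 0;0.06 0.01 0 0 0 0 0;0.06 0 0 0 0 0 0;0.06 0.01 0 0 0 0 0;0.06 0 0 0 0 0 0;0.06 0.01 0 0 0 0 0;0.06 0 0 0 0 0 0"

```text
time_s: 8.22
eef_pos: [502.7, -249.1, 98.2]
ee_rot: [0.0, -0.049, 0.999, 0.0]
force: [-0.7, -0.2, 0.8]
grip_width: -0.001
grip_force: 0.2
```

>>> drive_tool --commands "0.05 0 0 0 0 0 0;0.05 0 0 0 0 0 0;0.05 0 0 0 0 0 0;0 0 0 0 0 0 0;-0.15 0 0.05 0 0 0 0;0 0 0.2 0 0 0 0;0 0 0.3 0 0 0 0;0 0 0.3 0 0 0 0;0 0 0.3 0 0 0 0;0 0 0.3 0 0 0 0;0 0.3 0 0 0 0 0;0 0.3 0 0 0 0 0;0 0.3 0 0 0 0 0;0 0.3 0 0 0 0 0;0 0 0 0 0 0 0"

```text
time_s: 9.47
eef_pos: [501.8, -125.2, 243.6]
ee_rot: [0.0, -0.05, 0.999, 0.001]
force: [-0.2, -0.7, 0.9]
grip_width: 0.003
grip_force: 0.0
```

```bash
python3 - <<'E'
from h import *
s=sense(); p=capture("wrist"); cv2.imwrite('pics/w3.png',p['pixels']); print(s['eef_pos'],s['time_s'])
E
```

```text
[ 501.76456372 -125.16527423  243.62365535] 9.4667
```

View pics/w3.png

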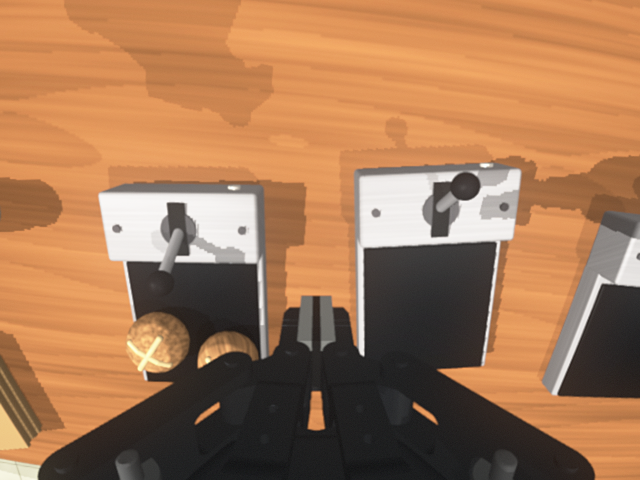

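The right lever is on, with its ball at (161,282) towards the rolls. The middle one is off, with its ball at (465,186). The rolls haven't moved and the arm is clear, so I'm handing in.

```bash
python3 -c "
from rig import *
print(finish_job())"
```

```text
the job is handed in; nothing more can be done
None
```

The job is handed in: the empty middle plate's lever was snapped off first, then the lever of the plate with the rolls was snapped on; I never touched the third lever, the rolls, the jar or the card.

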